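# Shut a terminal box and lock its sprung quarter-turn stud

## Robot

A 6-joint arm with a two-finger parallel gripper is mounted at the origin on a cart in front of the work surface, level with it; the furniture and walls round the work are solid. World frame = base frame: x ahead of the robot, y to its left, z up, the work surface at z = 0. Lengths are in m, angles in rad, forces in N, time in s.
With the tool pointing down it reaches from about 0.35 to 0.775 m from the base axis. Payload 7.3 kg.
Tool frame: the origin (TCP) lies between the finger pads; the fingertips stand 8 mm ahead of it and the grasp point (between the pads) lies 11 mm behind it (robot.nose_length is the distance from the TCP to the fingertips, in m); z points along the fingers, y is the line along which they close (so a half turn about z gives the same grasp; the last joint's range is limited). The gripper opens to 92 mm and grips with 3 to 60 N. Pads are 19 mm wide; open, the fingers measure 130 mm over their backs; the gripper's body (75 mm by 190 mm) begins 47 mm behind the grasp point.
Start: joints at [-1.328, 0.342, 1.524, -0, 1.275, -0.146], TCP at [0.199, -0.486, 0.235] pointing down, gripper open.
Joint ranges: [-2.53, 2.53], [-0.77, 2.02], [0.04, 2.7], [-1, 4.14], [0.28, 2.66], [-3.11, 3.11]. Speed limits (rad/s): [2.57, 2.57, 3.14, 3.14, 3.14, 3.14].

## Interface

Orientations are given as [roll, pitch, yaw] about the fixed x, y, z axes, in that order (R = Rz(yaw) Ry(pitch) Rx(roll)).
In Python, from cell import robot gives the robot as it stands. The module is installed in compiled form; this text tells all that it offers.
- The arm moves only by the shell command python3 -m jog 'ROWS' [FORCE]. ROWS is JSON, a list that holds one entry, the list of rows, each a list of 5 numbers: the gripper's target within -1 to 1 (fully open at 1, half-way at 0, shut at -1), then the shift along the tool's x, y, z in m, then the turn about the tool's z in rad. A call has 1 to 5 rows; each row is the pose to reach, as a shift and turn from the pose commanded when the call began, along the tool's axes at that moment; what a row does not reach only later rows make up. A row lasts 1/12 s, in which the tool goes at most 41.7 mm and 7.16 degrees, less where a joint would pass 70% of its speed; a pose out of reach is approached as far as the arm can. A call with a gripper value outside its range is refused whole. The fingers move at their own pace and stop on an object; FORCE is the grip in N (left out, the last holds). Time passes only in rows, so rows that repeat a pose let the fingers close. It gives the time, the measured TCP pose, the force, the opening and the grip force at its end, in the units of the state.
- robot.observe(): the state, without advancing time (a new reading comes with each control period).
- robot.read_camera(name): name is "scene" or "top" or "wrist"; returns the picture (384x512x3 uint8, red, green, blue); there is no depth.
- robot.camera_model(name): a dict with "camera_matrix" (3x3 intrinsics, pixels), "dist_coeffs" ([k1, k2, p1, p2, k3] as OpenCV has them; the pictures are not rectified), "position" and "attitude" of the camera in the world; the wrist camera has in their place "mount" (4x4, takes a point from camera to tool coordinates, whose origin is the TCP and whose axes are the flange's). Camera axes: x right, y down, z forward; pixel columns grow to the right and rows downward; lengths in m; the calibration is good to about 2 mm. A picture is of the moment at which its call begins: read the wrist's pose just before it. camera_model takes no time and is no camera call.
- robot.hand_in(): hands the job in; it is judged then, once.
The state is a dict: "time": time; "qpos": joint angles; "qvel": joint speeds; "joint_efforts": joint torques, N m; "tool_pos": TCP position; "tool_rot": TCP orientation; "contact_force": force on the tool from outside, world axes, zero at the start; "torque": the same for the moment, N m; "opening": finger opening in m; "grip_force": force on a finger pad.
Only numpy, scipy, OpenCV 4.12 (cv2) and the standard library are available. Lean on these libraries where they do the work, as an engineer would, in place of code of your own. Each camera call takes 0.05 s, during which the arm holds its last target. There are 200 camera calls.

## Task

Shut the open cover of the grey terminal box, then fasten it with the winged stud in the cover: push the stud in against its spring as far as it needs and turn it about a quarter turn clockwise (seen from above) until it locks and stays locked when let go. Feel for the bottom and do not strain the fastener, whether by ramming the stud down, forcing it round or pulling at it, and leave the things standing about where they are.

Things in the scene. Friction and masses are not known exactly. Their poses are not given: they have to be found in the camera images.
- box: Grey painted terminal box fixed to the bench, 140 mm (x) by 110 mm (y), 62 mm high, open on top. Origin at the centre of its underside; z up, x points to the hinge side, away from the robot. Inside, under the stud, is a receptacle: a slotted plate over a cup with a rubber buffer. Its height differs from box to box and is not measured. Over 18 N between stud and receptacle strains it.
- cover (a joint): Hinge of the box's cover, in rad: 0 is shut, positive is open (the -x edge lifts). A stiff hinge that stays where it is left; about 0.3 N m moves it (2 to 4 N at the tab). It starts 0.4 to 0.85 rad open.
- cover_hinge (a point): Middle of the hinge axis, on the box's far (+x) top edge, 62 mm above the bench. The frame turns with the cover: y is the hinge axis, -x points along the cover's underside (through the axis) to its free edge, z is its outer normal. The cover is a flat grey sheet 4 mm thick, 142 mm from hinge to free edge, 114 mm wide.
- cover_tab (a point): Middle of the outer (top) face of the tab at the cover's free edge, 151 mm from the hinge axis. The tab is 34 mm wide, 4 mm thick and sticks out 20 mm. Push it down in an arc about the hinge to shut the cover; shut, its top is 66 mm above the bench.
- stud_press (a joint): How far the stud is pushed in, m: 0 is out. Its spring takes 4 N to start and 0.3 N more per mm. At 11 to 22 mm (by box) the cross pin is through the plate and free to turn; 1.2 mm deeper the tip meets the buffer (20 N per mm), felt as a sudden rise at 7.7 to 11 N; a total push of 15 to 18 N is surely on it and safe. Locked it stays 8 to 19 mm in: the pin springs 3 mm back up into a notch.
- stud_turn (a joint): Turn of the stud, rad, positive clockwise from above. 0: unlocked, cross pin over its slot. The pin enters its notch between 1.25 and the stop at 1.48; aim at 1.38, pushed in, then let go (pulling it up strains it). A light spring (0.03 N m) turns it back to 0 unless the pin sits in the notch. Not pushed in far enough, the pin jams in the slot or passes over the plate without locking.
- stud_grip (a point): Grip point on the stud's axis in its aluminium wing: an upright bar 40 mm long (x), 9 mm thick (y), from 19 mm below this point to 7 mm above. z is the stud's axis, up when shut. The stud is 115 mm from the hinge, mid-width. Shut and out, this point is 115 mm above the bench, 49 mm above the cover, at x = -45 mm, y = 0 of the box. The wing starts 40 degrees anticlockwise from the box's x.
- flux_bottle: Bystander: small bottle with a black cap, 38 mm across, 69 mm high, loose. Origin at the centre of its underside.
- tape_roll: Bystander: roll of black tape lying flat, 62 mm across, 19 mm high, loose. Origin at the centre of its underside.
- solder_spool: Bystander: small solder spool with end flanges standing upright, 48 mm across, 50 mm high, loose. Origin at the centre of its underside.

How it is judged:
On the way, in this order (a step that is already met when the one before it is completed fails the run):
1. the cover is shut, the stud not yet turned (value of joint cover below 0.04 rad and value of joint stud_turn below 0.2 rad), for 0.2 s.
2. the stud is pushed in and turned until its pin is in the notch (value of joint cover below 0.04 rad and value of joint stud_turn above 1.05 rad and value of joint stud_press above 0.006 m), for 0.2 s.
At the end, for the whole second after the job is handed in: The cover is shut (within 0.04 rad), the stud stands turned more than 1.05 rad clockwise and more than 6 mm in, held by its pin in the notch, at rest (all of step 2 and velocity of joint stud_turn below 0.1 rad/s); the robot touches nothing.
It fails at once if the fastener is strained: more than 18 N between the stud and the receptacle in the box (contact force between stud_turn and box above 18 N).
It fails at once if a bystander is moved by more than 30 mm (distance of any of flux_bottle, tape_roll, solder_spool from where it was at the start of the episode above 0.03 m).
It also fails if it takes over 51 s, if anything falls off the work surface, if the arm or the gripper's body presses on something with over 40 N, if the wrist force passes 120 N, or if a joint passes its speed limit or range.

## Working session

There is one attempt and no reset: what is moved stays moved. The work goes in short steps, Python scripts to look and compute and a shell command to move; the robot and the scene stay as the last step left them, time stands still between calls to the robot, and variables do not carry over. Pictures are saved under pics/ and viewed, at most 10 in all, crops included, and the job is handed in when it is done.

```bash
mkdir -p pics; python3 - <<'E'
from cell import robot
import cv2
for n in("scene","top"):
    im=robot.read_camera(n); cv2.imwrite(f"pics/{n}0.png",im[:,:,::-1])
    print(n,robot.camera_model(n))
print(robot.observe()); print(robot.nose_length)
print(robot.camera_model("wrist"))
E
```

```text
scene {'camera_matrix': array([[371.38617094,   0.        , 257.42717643],
       [  0.        , 371.38617094, 186.84334291],
       [  0.        ,   0.        ,   1.        ]]), 'dist_coeffs': array([-0.07909401,  0.        ,  0.        ,  0.        ,  0.        ]), 'position': array([0.20777866, 0.60270152, 0.53654192]), 'attitude': array([-2.06789927, -0.01086142, -2.68975695])}
top {'camera_matrix': array([[457.56180509,   0.        , 254.54046691],
       [  0.        , 457.56180509, 195.18139046],
       [  0.        ,   0.        ,   1.        ]]), 'dist_coeffs': array([-0.09777777,  0.        ,  0.        ,  0.        ,  0.        ]), 'position': array([ 0.38746631, -0.12845195,  1.00670377]), 'attitude': array([-2.93889218e+00, -2.52122639e-03, -1.55488010e+00])}
{'time': 0.1, 'qpos': array([-1.32800349e+00,  3.42677205e-01,  1.52489529e+00, -1.47090522e-05,
        1.27541545e+00, -1.46015827e-01]), 'qvel': array([-0.00045631, -0.0005382 , -0.00322079, -0.00153005, -0.00069649,
        0.00043814]), 'joint_efforts': array([ 1.78447652e-03, -4.32004666e+01, -2.44694030e+01, 
[... 283 characters left out ...]
17,  0.06608528, -0.00908124]), 'grip_force': 0.0, 'opening': 0.0921420744597724}
0.008
{'camera_matrix': array([[282.71487343,   0.        , 257.33603362],
       [  0.        , 282.71487343, 192.55145691],
       [  0.        ,   0.        ,   1.        ]]), 'dist_coeffs': array([-0.05830628,  0.        ,  0.        ,  0.        ,  0.        ]), 'mount': array([[-3.16397435e-04, -9.65928875e-01, -2.58807475e-01,
         6.92795197e-02],
       [ 9.99999805e-01, -1.66477504e-04, -6.01187988e-04,
        -3.82979263e-04],
       [ 5.37619214e-04, -2.58807615e-01,  9.65928739e-01,
        -1.50918274e-01],
       [ 0.00000000e+00,  0.00000000e+00,  0.00000000e+00,
         1.00000000e+00]])}
```

View pics/scene0.png

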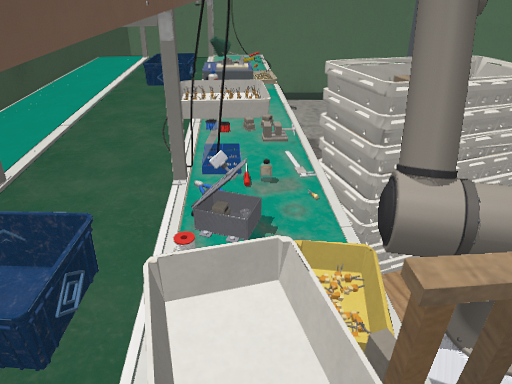

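View pics/top0.png

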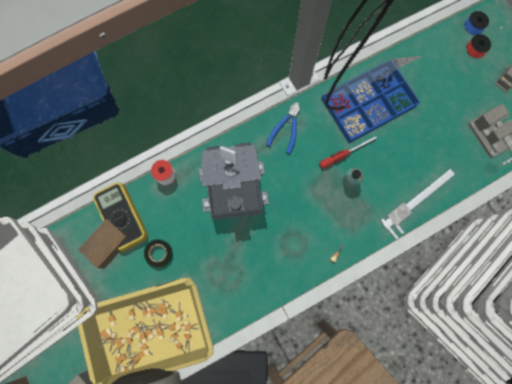

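The top view shows the box near (232,180), the red spool at (162,172), the tape at (158,253) and the bottle at (353,180). I'll enlarge both views.

```bash
python3 - <<'E'
import cv2,numpy as np
a=cv2.imread("pics/top0.png")[135:230,180:280]; b=cv2.imread("pics/scene0.png")[145:245,170:280]
a=cv2.resize(a,None,fx=6,fy=6,interpolation=cv2.INTER_CUBIC)
b=cv2.resize(b,None,fx=6,fy=6,interpolation=cv2.INTER_CUBIC)
def g(im,u0,v0):
    for u in range(0,im.shape[1],60): cv2.putText(im,str(u0+u//6),(u,10),0,.4,(0,255,255),1); im[::4,u]=(0,255,255)
    for v in range(0,im.shape[0],60): cv2.putText(im,str(v0+v//6),(0,v+12),0,.4,(0,255,255),1); im[v,::4]=(0,255,255)
g(a,180,135);g(b,170,145)
cv2.imwrite("pics/a.png",a);cv2.imwrite("pics/b.png",b)
E
```

```text
(no output)
```

View pics/a.png

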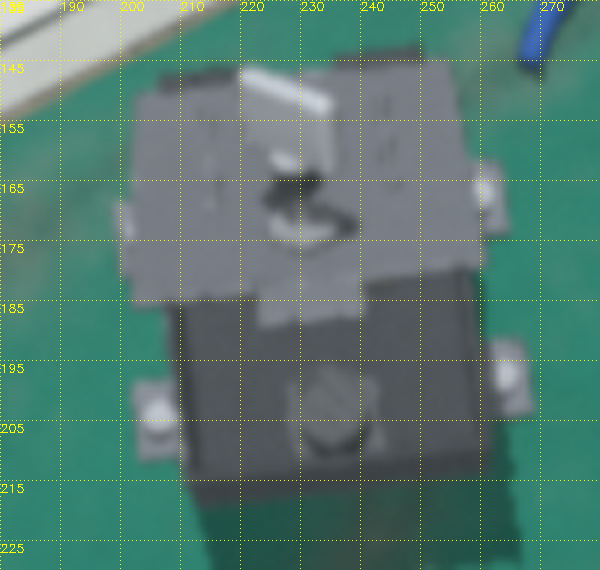

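View pics/b.png

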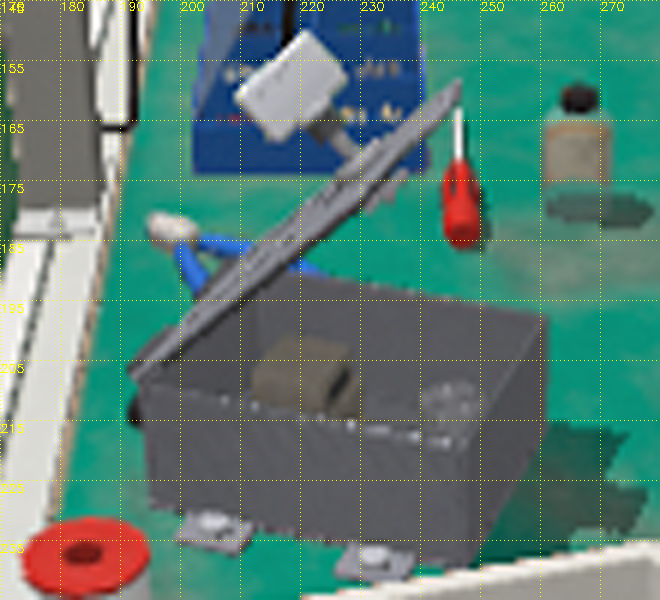

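```bash
cat > h.py <<'E'
import numpy as np,cv2
from scipy.spatial.transform import Rotation as Ro
from scipy.optimize import least_squares
from cell import robot
def proj(n,P):
    c=robot.camera_model(n); R=Ro.from_euler('xyz',c["attitude"]).as_matrix()
    return cv2.projectPoints((np.atleast_2d(P)-c["position"])@R,np.zeros(3),np.zeros(3),c["camera_matrix"],c["dist_coeffs"])[0][:,0]
def pts(p,P,cov):
    P=np.array(P,float)/1000
    H=np.array([.07,0,.062])
    if cov is not None:
        P=Ro.from_euler('y',p[3]).apply(P)+H
    return Ro.from_euler('z',p[2]).apply(P)+[p[0],p[1],0]
def ray(n,uv,z):
    c=robot.camera_model(n); R=Ro.from_euler('xyz',c["attitude"]).as_matrix()
    q=cv2.undistortPoints(np.array([[uv]],float),c["camera_matrix"],c["dist_coeffs"])[0,0]
    d=R@np.r_[q,1]; return c["position"]+d*(z-c["position"][2])/d[2]
E
python3 - <<'E'
from h import *
C=[("top",1,(-142,57,4),(202,185.5)),("top",1,(-142,-57,4),(260,179)),("top",1,(-161,17,4),(223.5,189)),("top",1,(-161,-17,4),(241,187)),
("top",None,(-70,55,62),(211,214)),("top",None,(-70,-55,62),(261.5,212)),
("scene",1,(-142,57,2),(246,159)),("scene",1,(0,57,2),(192,207)),
("scene",None,(-70,55,62),(249,219)),("scene",None,(-70,-55,62),(261,198)),("scene",None,(-70,55,0),(250,240)),("scene",None,(70,55,0),(195,229)),
("scene",1,(-115,0,47),(218,159.5)),("top",1,(-115,0,60),(227.5,150))]
def f(p): return np.concatenate([proj(n,pts(p,P,c))[0]-uv for n,c,P,uv in C])
s=least_squares(lambda p:f(p),[.45,-.1,0,.6],loss="soft_l1")
print(s.x,f(s.x).reshape(-1,2).round(1).tolist())
p=s.x
print("tab",pts(p,[(-151,0,4)],1),"grip",pts(p,[(-115,0,53)],1),"shut grip",pts([*p[:3],0],[(-115,0,53)],1),"hinge",pts([*p[:3],0],[(0,0,0)],1))
print("spool",ray("top",(162,167),.05),"bottle",ray("top",(354,175),.069),"tape",ray("top",(158,253),.015))
E
```

```text
[ 0.61200273 -0.0806713   0.1350982   0.78277668] [[-0.2, 0.4], [1.7, -0.1], [-0.4, -0.2], [0.3, -0.3], [-0.9, 2.2], [0.8, -1.9], [-15.5, 18.8], [0.7, 1.5], [-0.7, 0.3], [1.6, -1.2], [-1.7, 1.0], [0.4, 0.8], [1.3, -0.2], [0.4, -0.4]]
tab [[ 0.57808299 -0.08528189  0.17132869]] grip [[ 0.63761532 -0.07718988  0.1806786 ]] shut grip [[ 0.56741276 -0.08673225  0.115     ]] hinge [[ 0.6813649  -0.07124317  0.062     ]]
spool [0.64324242 0.07409191 0.05      ] bottle [ 0.62740345 -0.33817057  0.069     ] tape [0.45989473 0.0795432  0.015     ]
```

```bash
cat >> h.py <<'E'
def go(x,y,z,yaw):
    s=robot.observe(); R=Ro.from_euler('xyz',s["tool_rot"])
    d=R.inv().apply(np.array([x,y,z])-s["tool_pos"]); t=s["tool_rot"][2]-yaw
    print("shift",d.round(4),"turn",round(t,3),"t",s["time"],"pos",s["tool_pos"].round(4),"rot",s["tool_rot"].round(3),"F",s["contact_force"].round(2),"T",s["torque"].round(3))
E
python3 -c "
from h import *
go(.545,-.09,.245,.135)"
```

```text
shift [ 0.4701 -0.2348 -0.0105] turn 0.254 t 0.1 pos [ 0.1989 -0.4855  0.2341] rot [-3.14  -0.     0.389] F [-0.38  0.41  0.53] T [-0.055  0.066 -0.009]
```

```bash
python3 -m jog '[[[-1,0.036,-0.018,-0.002,0.05],[-1,0.072,-0.036,-0.004,0.10],[-1,0.108,-0.054,-0.006,0.15],[-1,0.144,-0.072,-0.008,0.20],[-1,0.180,-0.090,-0.010,0.254]]]' 30; python3 -c "
from h import *
go(.545,-.09,.245,.135)"
```

```text
time: 0.52
tool_pos: [0.3322, -0.3326, 0.2446]
tool_rot: [-3.141, 0.0, 0.132]
contact_force: [1.0, -1.1, -0.3]
opening: 0.0629
grip_force: 0.0
shift [ 0.2429 -0.2126 -0.0004] turn -0.003 t 0.5167 pos [ 0.3322 -0.3326  0.2446] rot [-3.141  0.     0.132] F [ 1.03 -1.11 -0.32] T [ 0.046 -0.054 -0.022]
```

```bash
python3 -m jog '[[[-1,0.030,-0.026,0,0],[-1,0.06,-0.052,0,0],[-1,0.09,-0.079,0,0],[-1,0.12,-0.105,0,0],[-1,0.15,-0.131,0,0]]]'; python3 -m jog '[[[-1,0.030,-0.026,0,0],[-1,0.06,-0.052,0,0],[-1,0.085,-0.075,0,0],[-1,0.093,-0.082,0,0],[-1,0.093,-0.082,0,0]]]';python3 - <<'E'
from h import *
go(.55,-.09,.245,.135)
im=robot.read_camera("wrist");cv2.imwrite("pics/w1.png",im[:,:,::-1])
E
```

```text
time: 0.93
tool_pos: [0.4633, -0.1825, 0.2446]
tool_rot: [-3.142, 0.0, 0.135]
contact_force: [-0.3, -0.7, -0.2]
opening: 0.0298
grip_force: 0.0
time: 1.35
tool_pos: [0.5446, -0.0883, 0.2439]
tool_rot: [-3.141, 0.001, 0.139]
contact_force: [-0.3, -0.5, 0.0]
opening: 0.0008
grip_force: 0.0
shift [ 0.0051  0.0024 -0.0011] turn 0.004 t 1.35 pos [ 0.5446 -0.0883  0.2439] rot [-3.141e+00  1.000e-03  1.390e-01] F [-0.31 -0.46  0.01] T [ 0.055  0.043 -0.065]
```

View pics/w1.png

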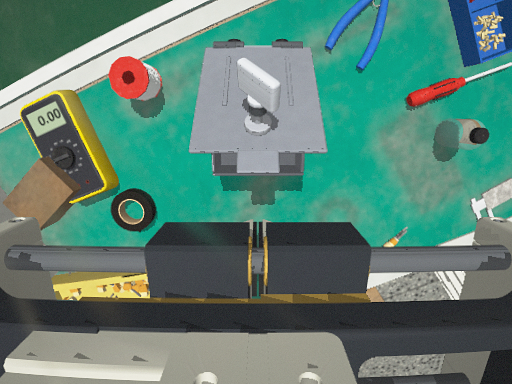

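The tab, at (258,162), lines up with the closed fingers, and the wing is at (258,85). Next I'll approach just above the tab.

```bash
python3 -m jog '[[[-1,0.012,0.0015,0.02,0],[-1,0.0235,0.0015,0.04,0],[-1,0.0235,0.0015,0.056,0],[-1,0.0235,0.0015,0.056,0]]]'; python3 -m jog '[[[-1,0,0,0.007,0],[-1,-0.006,0,0.014,0],[-1,-0.013,0,0.023,0],[-1,-0.018,0,0.031,0],[-1,-0.023,0,0.039,0]]]'; python3 -c "
from h import *
go(.522,-.092,.076,.135)"
```

```text
time: 1.73
tool_pos: [0.5646, -0.0901, 0.1853]
tool_rot: [-3.139, 0.007, 0.133]
contact_force: [-0.6, 0.3, -0.8]
opening: 0.0004
grip_force: 0.0
time: 2.15
tool_pos: [0.544, -0.0929, 0.1503]
tool_rot: [3.14, -0.002, 0.134]
contact_force: [0.3, -0.9, 1.5]
opening: 0.0004
grip_force: 0.5
shift [-0.0218 -0.004   0.0743] turn -0.001 t 2.15 pos [ 0.544  -0.0929  0.1503] rot [ 3.14e+00 -2.00e-03  1.34e-01] F [ 0.29 -0.94  1.52] T [-0.069  0.054 -0.009]
```

```bash
python3 -m jog '[[[-1,-0.004,0,0.009,0],[-1,-0.008,0,0.018,0],[-1,-0.011,0,0.027,0],[-1,-0.014,0,0.036,0],[-1,-0.0165,0,0.046,0]]]'; python3 -m jog '[[[-1,-0.0015,0,0.009,0],[-1,-0.003,0,0.017,0],[-1,-0.004,0,0.023,0],[-1,-0.004,0,0.026,0],[-1,-0.004,0,0.026,0]]]'; python3 -c "
from h import *
go(.522,-.092,.074,.135)"
```

```text
time: 2.57
tool_pos: [0.5279, -0.0945, 0.1034]
tool_rot: [3.141, -0.001, 0.135]
contact_force: [0.7, 0.5, 0.6]
opening: 0.0004
grip_force: 0.3
time: 2.98
tool_pos: [0.5237, -0.0947, 0.0769]
tool_rot: [-3.141, 0.001, 0.135]
contact_force: [0.6, -0.1, 0.4]
opening: 0.0004
grip_force: 0.0
shift [-0.0013 -0.0029  0.0029] turn -0.0 t 2.9833 pos [ 0.5237 -0.0947  0.0769] rot [-3.141e+00  1.000e-03  1.350e-01] F [ 0.56 -0.05  0.35] T [-0.006  0.029  0.048]
```

```bash
for i in 1 ; do python3 -m jog '[[[-1,0,0,0.001,0],[-1,0,0,0.002,0],[-1,0,0,0.003,0],[-1,0,0,0.003,0]]]'; python3 -m jog '[[[-1,0,0,0.001,0],[-1,0,0,0.001,0]]]'; done; python3 - <<'E'
from h import *
im=robot.read_camera("scene")[145:245,150:300];cv2.imwrite("pics/s2.png",cv2.resize(im,None,fx=5,fy=5,interpolation=2)[:,:,::-1])
E
```

```text
time: 3.32
tool_pos: [0.5242, -0.0948, 0.0748]
tool_rot: [3.141, -0.0, 0.135]
contact_force: [0.4, -0.0, 0.2]
opening: 0.0002
grip_force: 0.0
time: 3.48
tool_pos: [0.5243, -0.0948, 0.0742]
tool_rot: [3.141, -0.001, 0.135]
contact_force: [-1.4, 0.0, 4.1]
opening: 0.0002
grip_force: 1.4
```

View pics/s2.png

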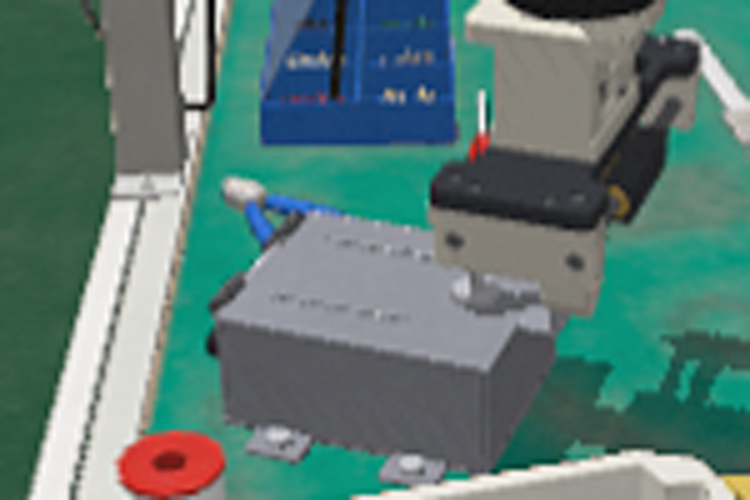

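The cover looks shut. I'll press slightly further to confirm, then rise.

```bash
python3 -m jog '[[[-1,0,0,0.0007,0],[-1,0,0,0.0014,0],[-1,0,0,0.0014,0],[-1,0,0,0.0014,0]]]';  python3 -c "
from h import *
go(.522,-.092,.074,.135)"
```

```text
time: 3.87
tool_pos: [0.5244, -0.0948, 0.074]
tool_rot: [3.141, -0.001, 0.135]
contact_force: [-3.8, 1.9, 14.3]
opening: 0.0006
grip_force: 7.3
shift [-0.002  -0.0031 -0.    ] turn -0.0 t 3.8667 pos [ 0.5244 -0.0948  0.074 ] rot [ 3.141e+00 -1.000e-03  1.350e-01] F [-3.83  1.93 14.31] T [0.268 0.7   0.   ]
```

```bash
python3 -m jog '[[[-1,-0.002,0,-0.02,0],[-1,-0.01,0,-0.05,0],[0.0,-0.01,0,-0.09,0],[0.0,-0.01,0,-0.125,0],[0.0,-0.01,0,-0.125,0]]]'; python3 -m jog '[[[0.0,0,0,0,0],[0.0,0,0,0,0],[0,0,0,0,0]]]'; python3 - <<'E'
from h import *
go(.567,-.087,.20,.833)
for n in("wrist","top"): cv2.imwrite(f"pics/{n}3.png",robot.read_camera(n)[:,:,::-1])
im=cv2.imread("pics/wrist3.png")[20:220,150:370]
im=cv2.resize(im,None,fx=3,fy=3,interpolation=2)
for u in range(0,660,60): cv2.putText(im,str(150+u//3),(u,10),0,.4,(0,255,255),1)
for v in range(0,600,60): cv2.putText(im,str(20+v//3),(0,v+12),0,.4,(0,255,255),1); im[v,::6]=(0,255,255)
im[::6,::60]=(0,255,255)
cv2.imwrite("pics/w3.png",im)
E
```

```text
time: 4.28
tool_pos: [0.5174, -0.0972, 0.2043]
tool_rot: [3.136, -0.012, 0.135]
contact_force: [1.5, -0.7, 1.2]
opening: 0.0157
grip_force: 0.0
time: 4.53
tool_pos: [0.5133, -0.0958, 0.1958]
tool_rot: [-3.14, 0.003, 0.135]
contact_force: [-0.5, 0.2, 0.3]
opening: 0.0357
grip_force: 0.0
shift [ 0.0544 -0.0015 -0.0043] turn -0.698 t 4.5333 pos [ 0.5133 -0.0958  0.1958] rot [-3.14e+00  3.00e-03  1.35e-01] F [-0.52  0.2   0.34] T [-0.019  0.022 -0.004]
```

View pics/w3.png

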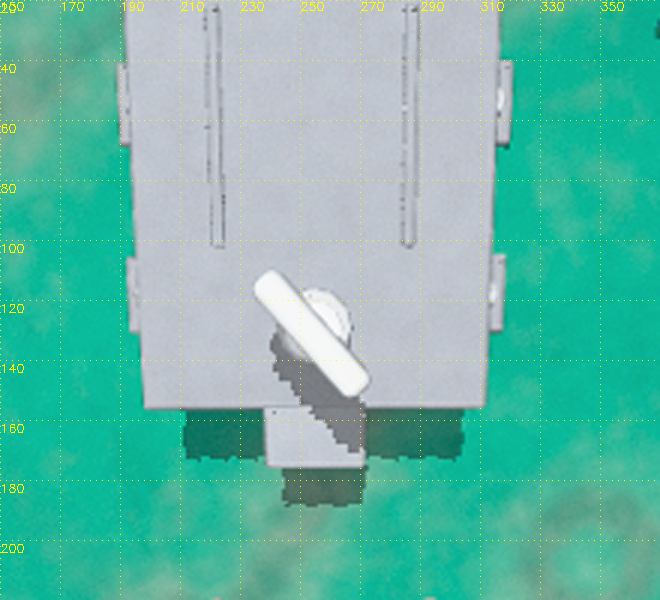

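The cover is flat. The wing's top face runs from (237,113) to (270,149.5), and the free edge from (198,156) to (312,155.5).

```bash
python3 - <<'E'
from h import *
s=robot.observe();c=robot.camera_model("wrist");R=Ro.from_euler('xyz',s["tool_rot"]).as_matrix()
def wr(uv,z):
    q=cv2.undistortPoints(np.array([[uv]],float),c["camera_matrix"],c["dist_coeffs"])[0,0]
    M=c["mount"]; d=R@(M[:3,:3]@np.r_[q,1]); o=s["tool_pos"]+R@M[:3,3]
    return o+d*(z-o[2])/d[2]
k=[(234.5,115.5),(240,110),(267,152),(273,147)]
P=np.array([wr(u,.122) for u in k]); m=P.mean(0); a=P[:2].mean(0)-P[2:].mean(0)
print("wing",m,"yaw",np.arctan2(a[1],a[0]),np.linalg.norm(a))
L,Rr=wr((198,156),.066),wr((312,155.5),.066); e=L-Rr
print("edge",(L+Rr)/2,"yaw",np.arctan2(-e[0],e[1]),np.linalg.norm(e))
y=np.arctan2(-e[0],e[1]); print("stud from edge",(L+Rr)/2+.027*np.array([np.cos(y),np.sin(y),0]))
print(wr((255,175),.066)) 
E
```

```text
wing [ 0.57064249 -0.08483521  0.122     ] yaw 0.8687560443452751 0.03798215140399338
edge [ 0.54433046 -0.08861712  0.066     ] yaw 0.1390315944067555 0.11359156605355898
stud from edge [ 0.57106992 -0.08487535  0.066     ]
[ 0.52490998 -0.09125656  0.066     ]
```

```bash
python3 -m jog '[[[0,0.015,-0.0006,0,-0.12],[0,0.03,-0.0013,0,-0.24],[0,0.045,-0.002,0,-0.36],[0,0.0576,-0.0026,0,-0.48],[0,0.0576,-0.0026,0,-0.6]]]';python3 -m jog '[[[0,0,0,0.01,-0.105],[0,0,0,0.02,-0.105],[0,0,0,0.03,-0.105],[0,0,0,0.03,-0.105],[0,0,0,0.03,-0.105]]]'; python3 -c "
from h import *
go(.570,-.0855,.106,.84)"
```

```text
time: 5.05
tool_pos: [0.5723, -0.0853, 0.1958]
tool_rot: [-3.141, 0.0, 0.741]
contact_force: [-1.7, -0.1, 0.5]
opening: 0.0462
grip_force: 0.0
time: 5.47
tool_pos: [0.5702, -0.0857, 0.1662]
tool_rot: [-3.139, 0.001, 0.838]
contact_force: [0.8, 0.1, -0.3]
opening: 0.0464
grip_force: 0.0
shift [ 0.0001 -0.0002  0.0602] turn -0.002 t 5.4667 pos [ 0.5702 -0.0857  0.1662] rot [-3.139e+00  1.000e-03  8.380e-01] F [ 0.81  0.14 -0.27] T [ 0.031 -0.049 -0.024]
```

```bash
python3 - <<'E'
from h import *
im=robot.read_camera("wrist")[100:300,150:370]
im=cv2.resize(im,None,fx=3,fy=3,interpolation=2)[:,:,::-1].copy()
for u in range(0,660,60): cv2.putText(im,str(150+u//3),(u,10),0,.4,(0,255,255),1)
for v in range(0,600,60): cv2.putText(im,str(100+v//3),(0,v+12),0,.4,(0,255,255),1); im[v,::6]=(0,255,255)
im[::6,::60]=(0,255,255)
cv2.imwrite("pics/w4.png",im)
E
```

```text
(no output)
```

View pics/w4.png

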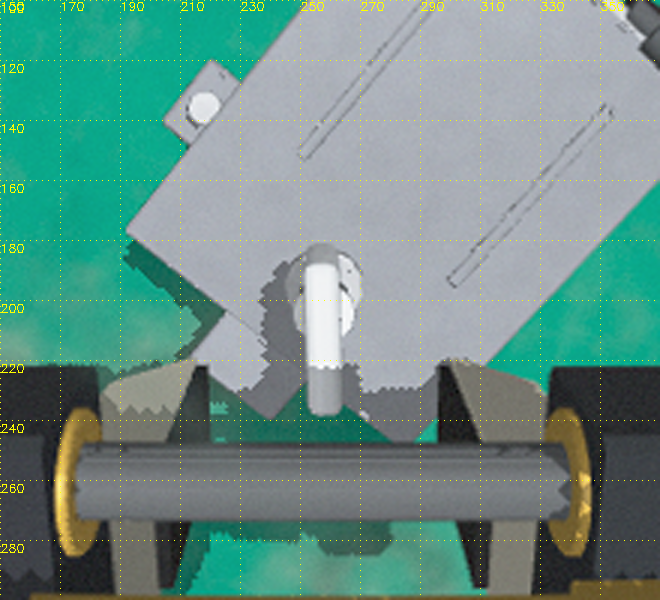

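The wing is upright in the view, centred at u≈257.8 between the fingers (219 and 296), so it's well aligned. I'll descend and grip.

```bash
python3 -m jog '[[[0,0,0,0.02,0],[0,0,0,0.04,0],[0,0,0,0.055,0],[0,0,0,0.06,0],[0,0,0,0.06,0]]]' 40;python3 -m jog '[[[-0.3,0,0,0,0],[-0.6,0,0,0,0],[-0.75,0,0,0,0],[-0.8,0,0,0,0],[-0.8,0,0,0,0]]]'; python3 -c "
from h import *
go(.570,-.0855,.106,.84)"
```

```text
time: 5.93
tool_pos: [0.5704, -0.0857, 0.1066]
tool_rot: [-3.14, 0.001, 0.839]
contact_force: [-0.4, -0.4, -0.7]
opening: 0.0463
grip_force: 0.0
time: 6.35
tool_pos: [0.5712, -0.0859, 0.108]
tool_rot: [3.14, -0.0, 0.84]
contact_force: [0.0, -0.8, -0.7]
opening: 0.0173
grip_force: 0.0
shift [-0.0005 -0.0011  0.002 ] turn -0.0 t 6.35 pos [ 0.5712 -0.0859  0.108 ] rot [ 3.14 -0.    0.84] F [ 0.04 -0.82 -0.68] T [-0.04  -0.022 -0.022]
```

```bash
python3 -m jog '[[[-1,0,0,0,0],[-1,0,0,0,0],[-1,0,0,0,0],[-1,0,0,0,0],[-1,0,0,0,0]]]' 40; python3 -c "
from h import *
go(.570,-.0855,.106,.84)"
```

```text
time: 6.77
tool_pos: [0.5706, -0.0854, 0.1074]
tool_rot: [-3.141, 0.0, 0.84]
contact_force: [-2.9, 3.5, 3.6]
opening: 0.0083
grip_force: 40.0
shift [-0.0004 -0.0004  0.0014] turn -0.0 t 6.7667 pos [ 0.5706 -0.0854  0.1074] rot [-3.141  0.     0.84 ] F [-2.87  3.46  3.58] T [0.499 0.422 0.014]
```

```bash
python3 -m jog '[[[-1,0,-0.0005,0.001,0],[-1,0,-0.0005,0.003,0],[-1,0,-0.0005,0.005,0],[-1,0,-0.0005,0.006,0],[-1,0,-0.0005,0.006,0]]]'; python3 -m jog '[[[-1,0,0,0.001,0],[-1,0,0,0.003,0],[-1,0,0,0.004,0],[-1,0,0,0.004,0],[-1,0,0,0.004,0]]]'; python3 -c "
from h import *
go(.570,-.0855,.106,.84)"
```

```text
time: 7.18
tool_pos: [0.5706, -0.0855, 0.1013]
tool_rot: [3.141, -0.0, 0.84]
contact_force: [-1.6, 2.4, 5.7]
opening: 0.0086
grip_force: 40.0
time: 7.6
tool_pos: [0.5706, -0.0854, 0.0975]
tool_rot: [3.141, -0.0, 0.84]
contact_force: [-3.0, 2.0, 5.5]
opening: 0.009
grip_force: 40.0
shift [-0.0004 -0.0004 -0.0085] turn -0.0 t 7.6 pos [ 0.5706 -0.0854  0.0975] rot [ 3.141 -0.     0.84 ] F [-2.98  2.03  5.5 ] T [ 0.447  0.527 -0.032]
```

```bash
for i in 1 2 3 4; do python3 -m jog '[[[-1,0,0,0.0005,0],[-1,0,0,0.001,0],[-1,0,0,0.001,0],[-1,0,0,0.001,0]]]' | sed -n '1p;2p;4p' ; done
```

```text
time: 7.93
tool_pos: [0.5706, -0.0854, 0.0966]
contact_force: [-3.3, 2.9, 5.9]
time: 8.27
tool_pos: [0.5706, -0.0855, 0.0957]
contact_force: [-1.8, 2.7, 7.0]
time: 8.6
tool_pos: [0.5706, -0.0854, 0.0947]
contact_force: [-2.8, 2.1, 6.9]
time: 8.93
tool_pos: [0.5706, -0.0854, 0.0938]
contact_force: [-1.9, 2.4, 8.4]
```

```bash
for i in 1 2; do python3 -m jog '[[[-1,0,0,0.0004,0],[-1,0,0,0.0008,0],[-1,0,0,0.0008,0],[-1,0,0,0.0008,0]]]' | sed -n '1p;2p;4p' ; done
```

```text
time: 9.27
tool_pos: [0.5706, -0.0854, 0.093]
contact_force: [-2.9, 2.2, 7.6]
time: 9.6
tool_pos: [0.5706, -0.0855, 0.0922]
contact_force: [-2.6, 2.0, 7.8]
```

```bash
for i in 1 2; do python3 -m jog '[[[-1,0,0,0.0004,0],[-1,0,0,0.0008,0],[-1,0,0,0.0008,0],[-1,0,0,0.0008,0]]]' | sed -n '1p;2p;4p' ; done
```

```text
time: 9.93
tool_pos: [0.5706, -0.0855, 0.0915]
contact_force: [-4.3, 2.4, 8.2]
time: 10.27
tool_pos: [0.5706, -0.0855, 0.0907]
contact_force: [-3.3, 3.7, 8.3]
```

```bash
for i in 1 2; do python3 -m jog '[[[-1,0,0,0.0004,0],[-1,0,0,0.0008,0],[-1,0,0,0.0008,0],[-1,0,0,0.0008,0]]]' | sed -n '1p;2p;4p' ; done
```

```text
time: 10.6
tool_pos: [0.5707, -0.0854, 0.0902]
contact_force: [-3.9, 3.6, 10.8]
time: 10.93
tool_pos: [0.5707, -0.0855, 0.0899]
contact_force: [-4.9, 2.2, 13.8]
```

```bash
python3 -m jog '[[[-1,0,0,0.0002,0],[-1,0,0,0.0004,0],[-1,0,0,0.0004,0],[-1,0,0,0.0004,0]]]' | sed -n '1p;2p;4p'; python3 -c "
from h import *
go(.570,-.0855,.09,-.54)"
```

```text
time: 11.27
tool_pos: [0.5707, -0.0855, 0.0897]
contact_force: [-5.9, 2.6, 15.1]
shift [-0.0005 -0.0005 -0.0003] turn 1.38 t 11.2667 pos [ 0.5707 -0.0855  0.0897] rot [ 3.14e+00 -1.00e-03  8.40e-01] F [-5.91  2.63 15.12] T [0.578 1.027 0.009]
```

```bash
python3 -m jog '[[[-1,0,0,0,0.06],[-1,0,0,0,0.12],[-1,0,0,0,0.18],[-1,0,0,0,0.24],[-1,0,0,0,0.3]]]';  python3 -c "
from h import *
go(.570,-.0855,.09,-.54)"
```

```text
time: 11.68
tool_pos: [0.5706, -0.0854, 0.0897]
tool_rot: [3.141, -0.001, 0.537]
contact_force: [-5.6, 2.6, 15.6]
opening: 0.0088
grip_force: 40.0
shift [-0.0006 -0.0002 -0.0003] turn 1.077 t 11.6833 pos [ 0.5706 -0.0854  0.0897] rot [ 3.141e+00 -1.000e-03  5.370e-01] F [-5.63  2.62 15.63] T [0.609 1.132 0.044]
```

```bash
python3 -m jog '[[[-1,0,0,0,0.08],[-1,0,0,0,0.16],[-1,0,0,0,0.24],[-1,0,0,0,0.32],[-1,0,0,0,0.4]]]' | sed -n '2p;3p;4p';  python3 -c "
from h import *
go(.570,-.0855,.09,-.54)"
```

```text
tool_pos: [0.5706, -0.0852, 0.0897]
tool_rot: [3.141, -0.001, 0.136]
contact_force: [-6.2, 3.8, 15.7]
shift [-0.0006  0.0002 -0.0003] turn 0.676 t 12.1 pos [ 0.5706 -0.0852  0.0897] rot [ 3.141e+00 -1.000e-03  1.360e-01] F [-6.22  3.84 15.69] T [0.764 1.211 0.088]
```

```bash
python3 -m jog '[[[-1,0,0,0,0.08],[-1,0,0,0,0.16],[-1,0,0,0,0.24],[-1,0,0,0,0.32],[-1,0,0,0,0.4]]]' | sed -n '2p;3p;4p';  python3 -c "
from h import *
go(.570,-.0855,.09,-.54)"
```

```text
tool_pos: [0.5706, -0.085, 0.0897]
tool_rot: [-3.141, -0.001, -0.264]
contact_force: [-5.4, 4.1, 16.4]
shift [-0.0004  0.0006 -0.0003] turn 0.276 t 12.5167 pos [ 0.5706 -0.085   0.0897] rot [-3.141e+00 -1.000e-03 -2.640e-01] F [-5.38  4.14 16.4 ] T [0.923 1.236 0.078]
```

```bash
python3 -m jog '[[[-1,0,0,0,0.07],[-1,0,0,0,0.14],[-1,0,0,0,0.21],[-1,0,0,0,0.28],[-1,0,0,0,0.28]]]' | sed -n '2p;3p;4p';  python3 -c "
from h import *
go(.570,-.0855,.09,-.54)"
```

```text
tool_pos: [0.5706, -0.0849, 0.0897]
tool_rot: [-3.141, -0.001, -0.544]
contact_force: [-5.6, 5.4, 15.3]
shift [-0.0002  0.0008 -0.0003] turn -0.004 t 12.9333 pos [ 0.5706 -0.0849  0.0897] rot [-3.141e+00 -1.000e-03 -5.440e-01] F [-5.6   5.42 15.32] T [0.979 1.262 0.059]
```

```bash
python3 -m jog '[[[-1,0,0,-0.001,0],[-1,0,0,-0.002,0],[-1,0,0,-0.0028,0],[-1,0,0,-0.0028,0]]]' | sed -n '2p;3p;4p'; python3 -m jog '[[[-0.9,0,0,0,0],[-0.7,0,0,0,0],[-0.5,0,0,0,0],[-0.3,0,0,0,0],[0,0,0,0,0]]]'; python3 -m jog '[[[0,0,0,0,0],[0,0,0,-0.01,0],[0,0,0,-0.04,0],[0,0,0,-0.08,0],[0,0,0,-0.08,0]]]'; python3 - <<'E'
from h import *
cv2.imwrite("pics/w5.png",cv2.resize(robot.read_camera("wrist")[100:300,150:370],None,fx=3,fy=3,interpolation=2)[:,:,::-1])
E
```

```text
tool_pos: [0.5705, -0.0849, 0.0916]
tool_rot: [-3.141, 0.0, -0.54]
contact_force: [-3.1, 4.5, 8.4]
time: 13.68
tool_pos: [0.5707, -0.0857, 0.0905]
tool_rot: [3.141, -0.0, -0.54]
contact_force: [-0.6, 0.1, 0.3]
opening: 0.0292
grip_force: 0.0
time: 14.1
tool_pos: [0.5742, -0.0865, 0.1788]
tool_rot: [-3.138, -0.013, -0.54]
contact_force: [1.9, 0.1, 0.3]
opening: 0.0458
grip_force: 0.0
```

View pics/w5.png

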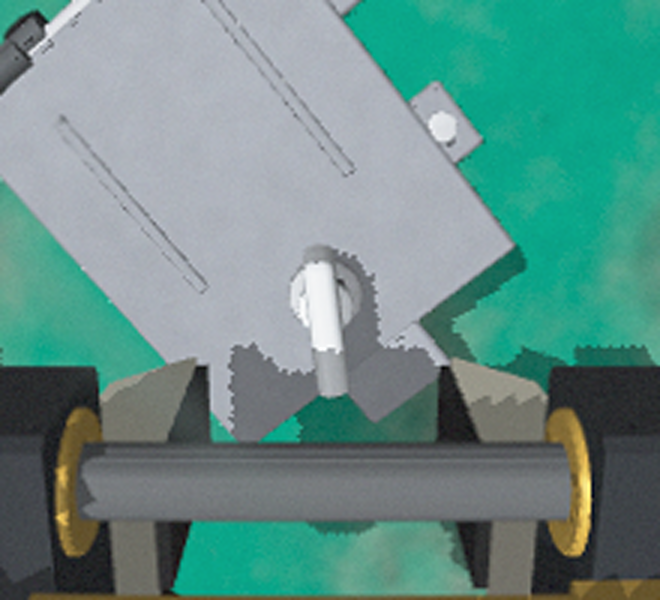

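The wing stays turned at roughly 1.25–1.3 rad and sits low, so it appears to be in the notch. I'll check that it's stationary and then hand in.

```bash
python3 -m jog '[[[0,0,0,-0.03,0],[0,0,0,-0.03,0],[0,0,0,-0.03,0],[0,0,0,-0.03,0],[0,0,0,-0.03,0]]]' | sed -n '1p;2p;4p'; python3 - <<'E'
from h import *
a=robot.read_camera("wrist").astype(int)
for i in range(15): b=robot.read_camera("wrist").astype(int)
print((abs(a-b).sum(2)>60)[150:240,230:290].sum()); go(.57,-.085,.2,-.54)
b=b[100:260,190:330].astype('uint8')[:,:,::-1]; cv2.imwrite("pics/w6.png",cv2.resize(b,None,fx=4,fy=4,interpolation=2))
E
```

```text
time: 14.57
tool_pos: [0.5699, -0.0853, 0.1997]
contact_force: [0.6, 0.8, -0.4]
164
shift [-0.0006 -0.0001  0.0009] turn -0.0 t 15.3667 pos [ 0.5705 -0.0854  0.2009] rot [ 3.142 -0.    -0.54 ] F [-0.39 -0.26  0.41] T [0.069 0.02  0.006]
```

View pics/w6.png

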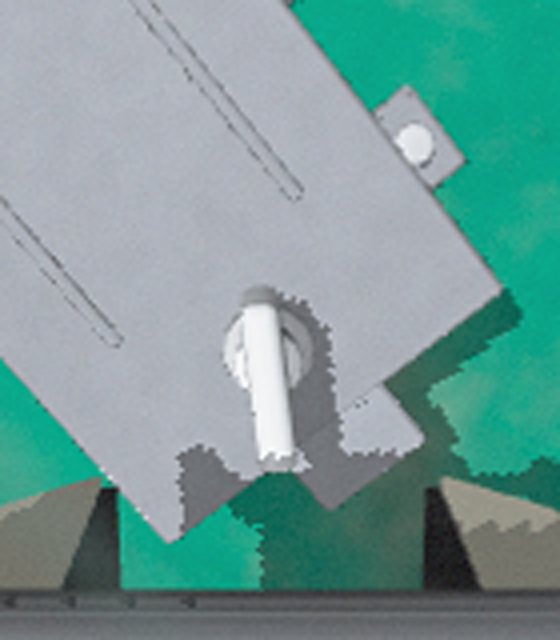

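The wing is at the same angle 1.3 s later, with the tool clear of it, so it's locked.

```bash
python3 -c "
from cell import robot
print(robot.hand_in())"
```

```text
the job is handed in; nothing more can be done
None
```

The cover is shut and the stud locked: I turned it about 1.38 rad, let it settle back to roughly 1.25–1.3 rad, and it stayed put with the tool clear; the push peaked near 16.4 N, no bystander was touched, and I handed in at about 15.4 s (no verdict came back).

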